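Burnish the wavy edge of a bisque tile

TASK

Take the square-handled burnisher out of its stand and slowly rub its steel stem along the wavy front edge of the clay tile, from the left end to the right end as seen from the robot, keeping it lightly pressed against the edge all the way round the bulges and hollows; the clay is brittle, so never press on it with more than 15 N. Then stand the burnisher back upright, fully home, in the free hole of the stand and let go, leaving the other things on the table where they are.

Things in the scene. Friction and masses are not known exactly. Their poses are not given: they have to be found in the camera images.
- board: Plywood board 210 x 250 mm, 6 mm thick, fixed to the table at a yaw, with a 30 mm high wooden bar along its far side. Origin: at table height, where the middle of the tile's wavy edge would be if the tile were centred on the board; x points away from the robot, into the tile, y along the edge to its left end. On the robot's side of the edge nothing stands above the board's top.
- edge_left (a point): Fixed to the board at y = +90 mm, x = 0, 25 mm above the table: near the edge's left end, half-way up the tile. The clay tile lies on a steel carriage on the board: 192 mm wide (y), about 100 mm deep (x), underside 14 mm and top face 36 mm above the table. Carriage and tile were clamped by hand, off centre by up to 12 mm in x, 3 mm in y and 0.08 rad in yaw: not measured.
- edge_right (a point): Likewise at y = -90 mm, near the edge's right end. The wavy edge is the tile's upright near side. In the tile's own axes (the board's, but for that unmeasured shift) it runs x = -7 mm * cos(360 deg * y / 95 mm) from y = +96 to -96 mm: it bulges towards the robot at both ends and in the middle, with a hollow between. Where it truly lies must be found by feel or by eye.
- edge_mid (a point): Likewise at y = 0. The tile gives on springs behind it: pressed towards +x it moves back 1 mm for every 3 N, up to a hard stop at 12 mm, and comes forward again when released; along y and z it is rigid. The brittle clay stands 15 N in all from the burnisher, friction (coefficient about 0.6) included.
- burnisher_grip (a point): The burnisher stands upright in the stand: a square wooden handle 26 x 26 mm, 58 mm high, above a round steel stem 10 mm in diameter and 50 mm long; 100 to 200 g. This point lies on its axis, 25 mm above the underside of the handle and 75 mm above the end of the stem; z points up, x and y are square to its faces. In the stand it is 95 mm above the table.
- burnisher_tip (a point): The middle of the flat lower end of the burnisher's steel stem, on the axis, 75 mm below burnisher_grip. Standing fully home in the stand it is 20 mm above the table.
- stand_hole0 (a point): Centre of the mouth of one of the stand's two upright holes, 18 mm wide, chamfered, 62 mm deep. The stand is a fixed wooden block 70 mm (x) by 170 mm (y), 70 mm high; holes 90 mm apart along its y, this one at +y. The burnisher stands in one of them (either), handle resting on the top face; in the other a clay paddle with a round turned handle, 55 mm high.
- stand_hole1 (a point): Centre of the mouth of the other hole of the stand, at its -y end, otherwise alike.
Not all that is in view belongs to the job. Leave any green look-alike of the part that bears burnisher_grip alone.

How it is judged:
On the way, in this order (a step that is already met when the one before it is completed fails the run):
1. the steel stem, its tip below the tile's top face, presses on the left end of the wavy edge (over 0.5 N, for 0.3 s) (y of burnisher_tip in the frame of board between 0.066 and 0.1 m and x of burnisher_tip in the frame of board between -0.04 and 0.03 m and z of burnisher_tip in the frame of board below 0.033 m and contact force between burnisher and tile above 0.5 N), for 0.3 s.
2. the steel stem, its tip below the tile's top face, presses on part 1 of 7 of the edge between its ends, counted from the left (over 0.5 N, for 0.3 s) (y of burnisher_tip in the frame of board between 0.0471 and 0.066 m and x of burnisher_tip in the frame of board between -0.04 and 0.03 m and z of burnisher_tip in the frame of board below 0.033 m and contact force between burnisher and tile above 0.5 N), for 0.3 s.
3. the steel stem, its tip below the tile's top face, presses on part 2 of 7 of the edge between its ends, counted from the left (over 0.5 N, for 0.3 s) (y of burnisher_tip in the frame of board between 0.0283 and 0.0471 m and x of burnisher_tip in the frame of board between -0.04 and 0.03 m and z of burnisher_tip in the frame of board below 0.033 m and contact force between burnisher and tile above 0.5 N), for 0.3 s.
4. the steel stem, its tip below the tile's top face, presses on part 3 of 7 of the edge between its ends, counted from the left (over 0.5 N, for 0.3 s) (y of burnisher_tip in the frame of board between 0.0094 and 0.0283 m and x of burnisher_tip in the frame of board between -0.04 and 0.03 m and z of burnisher_tip in the frame of board below 0.033 m and contact force between burnisher and tile above 0.5 N), for 0.3 s.
5. the steel stem, its tip below the tile's top face, presses on part 4 of 7 of the edge between its ends, counted from the left (over 0.5 N, for 0.3 s) (y of burnisher_tip in the frame of board between -0.0094 and 0.0094 m and x of burnisher_tip in the frame of board between -0.04 and 0.03 m and z of burnisher_tip in the frame of board below 0.033 m and contact force between burnisher and tile above 0.5 N), for 0.3 s.
6. the steel stem, its tip below the tile's top face, presses on part 5 of 7 of the edge between its ends, counted from the left (over 0.5 N, for 0.3 s) (y of burnisher_tip in the frame of board between -0.0283 and -0.0094 m and x of burnisher_tip in the frame of board between -0.04 and 0.03 m and z of burnisher_tip in the frame of board below 0.033 m and contact force between burnisher and tile above 0.5 N), for 0.3 s.
7. the steel stem, its tip below the tile's top face, presses on part 6 of 7 of the edge between its ends, counted from the left (over 0.5 N, for 0.3 s) (y of burnisher_tip in the frame of board between -0.0471 and -0.0283 m and x of burnisher_tip in the frame of board between -0.04 and 0.03 m and z of burnisher_tip in the frame of board below 0.033 m and contact force between burnisher and tile above 0.5 N), for 0.3 s.
8. the steel stem, its tip below the tile's top face, presses on part 7 of 7 of the edge between its ends, counted from the left (over 0.5 N, for 0.3 s) (y of burnisher_tip in the frame of board between -0.066 and -0.0471 m and x of burnisher_tip in the frame of board between -0.04 and 0.03 m and z of burnisher_tip in the frame of board below 0.033 m and contact force between burnisher and tile above 0.5 N), for 0.3 s.
9. the steel stem, its tip below the tile's top face, presses on the right end of the wavy edge (over 0.5 N, for 0.3 s) (y of burnisher_tip in the frame of board between -0.1 and -0.066 m and x of burnisher_tip in the frame of board between -0.04 and 0.03 m and z of burnisher_tip in the frame of board below 0.033 m and contact force between burnisher and tile above 0.5 N), for 0.3 s.
At the end, for the whole second after the job is handed in: The burnisher stands upright (within 0.12 rad) at rest and released in a hole of the stand, the end of its stem within 7 mm of the hole's axis and its handle down on the stand within 4 mm ((horizontal distance between burnisher_tip and stand_hole0 below 0.007 m or horizontal distance between burnisher_tip and stand_hole1 below 0.007 m) and angle between burnisher_tip's own z axis and vertical below 0.12 rad and height (world z) of burnisher_tip between 0.014 and 0.024 m and linear speed of burnisher below 0.02 m/s); the robot touches nothing.
It fails at once if the burnisher presses on the tile with more than 15 N (contact force between burnisher and tile above 15 N).
It fails at once if another thing on the table is moved by more than 20 mm (distance of any of paddle, tagine_a, tagine_b, bowl_a, bowl_b, bowl_c, beaker, brush from where it was at the start of the episode above 0.02 m).
It also fails if it takes over 72 s, if anything falls off the work surface, if the arm or the gripper's body presses on something with over 40 N, if the wrist force passes 120 N, or if a joint passes its speed limit or range.

ROBOT

A 7-joint arm with a two-finger parallel gripper is mounted at the origin on the work surface. World frame = base frame: x ahead of the robot, y to its left, z up, the work surface at z = 0. Lengths are in m, angles in rad, forces in N, time in s.
With the tool pointing down it reaches from about 0.35 to 0.9 m from the base axis. Payload 8.1 kg.
Tool frame: the origin (TCP) lies midway between the tips of the shut fingers; the grasp point (between the pads) lies 19 mm behind it (arm.hold_point_z is the z of the grasp point in the tool frame, in m); z points along the fingers, y is the line along which they close (so a half turn about z gives the same grasp; the last joint's range is limited). The gripper opens to 92 mm and grips with 3 to 60 N. Pads are 19 mm wide; open, the fingers measure 130 mm over their backs; the gripper's body (75 mm by 190 mm) begins 47 mm behind the grasp point.
Start: joints at [-1.305, 0.434, 0.025, 1.573, -0.012, 1.134, -0.075], TCP at [0.225, 0.583, 0.199] pointing down, gripper open.
Joint ranges: [-2.62, 2.62], [-0.44, 2.09], [-1.27, 1.32], [0.08, 2.57], [-1.32, 4.46], [0.12, 2], [-2.74, 2.74]. Speed limits (rad/s): [2.22, 2.22, 3.01, 3.01, 3.14, 3.14, 3.14].

INTERFACE

Orientations are given as a rotation vector (axis times angle).
In Python, from cell import arm, get_image, camera_params, job gives the robot as it stands.
- The arm moves only by the tool send_rows, never from a script. Its argument "deltas" is a list of rows, each a list of 3 entries, a list of its own where there are three numbers: the shift along the world's x, y, z in m, then the turn, a rotation vector about the world's x, y, z in rad, then the finger opening in m, from 0 to 0.0918. In form: [[[tx, ty, tz], [ax, ay, az], gripper], ...]. A call has exactly 10 rows; each row shifts and turns the commanded pose from where the row before left it; what a row does not reach is not made up. A row lasts 1/10 s, in which the tool goes at most 50 mm and 8.59 degrees, less where a joint would pass 70% of its speed; a pose out of reach is approached as far as the arm can. A call with a gripper value outside its range is refused whole. The fingers move at their own pace and stop on an object; "force" is the grip in N (left out, the last holds). Time passes only in rows, so rows that do not move let the fingers close, or fill a call up. It gives the time, the measured TCP pose, the force and the opening at its end, in the units of the state.
- arm.observe(): the state, without advancing time (a new reading comes with each control period).
- get_image(name): name is "scene" or "top"; returns the picture (420x560x3 uint8, red, green, blue); there is no depth.
- camera_params(name): a dict with "fov_y" (degrees; the focal length in pixels is half the picture's height over the tangent of half this angle, whatever the lens; pixels are square), "cx", "cy" (the principal point, pixels), "rvec" (rotation vector, rad) and "tvec" (3), from world to camera coordinates, as OpenCV has them. Camera axes: x right, y down, z forward; pixel columns grow to the right and rows downward; lengths in m; the calibration is good to about 2 mm. A picture is of the moment at which its call begins. camera_params takes no time and is no camera call.
- job.sign_off(): hands the job in, once; it reports no verdict.
The state is a dict: "clock": time; "joints": joint angles; "dq": joint speeds; "joint_efforts": joint torques, N m; "position": TCP position; "ee_rot": TCP orientation; "force": force on the tool from outside, world axes, zero at the start; "ft_torque": the same for the moment, N m; "width": opening from 0.0 (shut) to 1.0 (fully open).
Only numpy, scipy, OpenCV 4.12 (cv2) and the standard library are available. Lean on these libraries where they do the work, as an engineer would, in place of code of your own. Each camera call takes 0.05 s, during which the arm holds its last target. There are 200 camera calls.

## Working session

There is one attempt and no reset: what is moved stays moved. The work goes in short steps, Python scripts to look and compute and a tool call to move; the robot and the scene stay as the last step left them, time stands still between calls to the robot, and variables do not carry over. Pictures are saved under pics/ and viewed, on a budget of 10 in all, crops included, one or two more only if the job needs it, and the job is handed in when it is done.

Besides the shell and the picture viewer there is one more tool, called after ">>>" as name(argument=value, ...) on one line, values as JSON. send_rows: Moves the arm, as the interface text tells. Its arguments: {"type":"object","properties":{"deltas":{"type":"array","items":{"type":"array"}},"force":{"type":"number"}},"required":["deltas"]}

```bash
mkdir -p pics; ls; python3 - <<'E'
from cell import arm,get_image,camera_params
import cv2
print(arm.observe(), arm.hold_point_z)
for n in("scene","top"):
    im=get_image(n); cv2.imwrite(f"pics/{n}0.png",im[:,:,::-1]); print(n,camera_params(n))
E
```

```text
pics
{'clock': 0.0, 'joints': array([-1.30457774,  0.43521253,  0.02496229,  1.57409658, -0.01159615,
        1.13399399, -0.07510673]), 'dq': array([-1.34619336e-03, -6.90947323e-04,  8.92629046e-04,  1.06226627e-05,
       -1.09022958e-03,  1.43582592e-03,  7.43321424e-05]), 'joint_efforts': array([ 3.75898862e-04, -6.67847872e+01,  9.84749347e-01, -3.14457572e+01,
       -6.07067370e-02,  4.29645984e-02,  1.51714930e-04]), 'position': array([0.22517362, 0.58243333, 0.19775157]), 'ee_rot': array([-5.76134382e-01, -3.08816159e+00,  2.44815829e-03]), 'force': array([-0.33955062, -0.15968872, -0.02528468]), 'ft_torque': array([ 0.02761393, -0.00699211, -0.00974451]), 'width': 1.0014377910809447} -0.0188
scene {'fov_y': 50.951313044027515, 'cx': 277.41087966898533, 'cy': 208.0408161118397, 'rvec': array([ 1.29217063,  2.20228328, -1.00388391]), 'tvec': array([ 0.20610127, -0.22267217,  1.33545784])}
top {'fov_y': 54.6017142550587, 'cx': 276.8417968245415, 'cy': 213.48512061097586, 'rvec': array([ 2.08440872, -2.14688661,  0.16595302]), 'tvec': array([0.04606058, 0.49455975, 0.90996413])}
```

View pics/scene0.png

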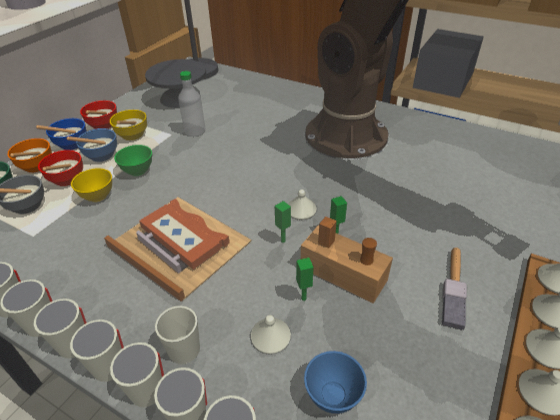

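View pics/top0.png

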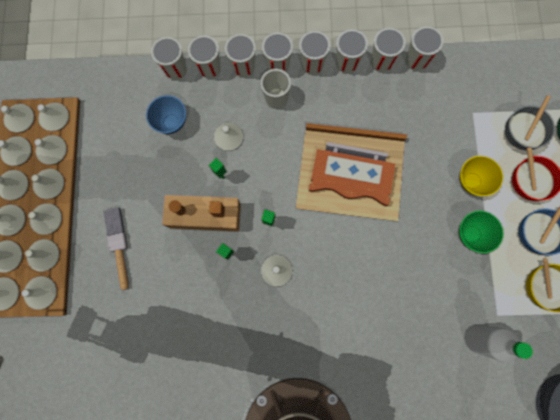

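The scene shows the stand holding a square wooden handle (scene 327,232; top 216,208) and a round one, the paddle (scene 369,250; top 177,207). Green square look-alikes are at scene (283,218), (338,210) and (304,275). The brush is at (455,285). I choose the square wooden one and will check it in a close crop.

```bash
cat > h.py <<'E'
import numpy as np,cv2
from cell import arm,get_image,camera_params
def cam(n):
    p=camera_params(n); f=210/np.tan(np.radians(p["fov_y"])/2)
    return np.array([[f,0,p["cx"]],[0,f,p["cy"]],[0,0,1.]]),cv2.Rodrigues(p["rvec"])[0],p["tvec"]
def w(n,u,v,z):
    K,R,t=cam(n); d=R.T@np.linalg.solve(K,[u,v,1]); c=-R.T@t
    return c+d*(z-c[2])/d[2]
def px(n,P):
    K,R,t=cam(n); q=(np.atleast_2d(P)@R.T+t)@K.T; return q[:,:2]/q[:,2:]
E
python3 - <<'E'
from h import *
a=cv2.imread("pics/top0.png"); s=cv2.imread("pics/scene0.png")
A=cv2.resize(a[115:225,290:415],None,fx=4,fy=4,interpolation=2)   # 500x440
B=cv2.resize(a[180:250,155:250],None,fx=3,fy=3,interpolation=2) #285x210
C=cv2.resize(s[195:305,285:405],None,fx=2.375,fy=2.375,interpolation=2)[:230]
o=np.zeros((440,785,3),np.uint8); o[:,:500]=A; o[:210,500:]=B; o[210:440,500:]=C[:230,:285]
cv2.imwrite("pics/crop1.png",o)
for p,z in [((216,208),.128),((177,207),.125),((163,226),.07),((238,230),.07),((306,125),.036),((407,135),.036),((297,208),.006),((399,219),.006)]: print(p,w("top",*p,z).round(4))
print(w("scene",327,222,.128),px("top",[[.225,.583,.2],[0,0,0]]))
E
```

```text
(216, 208) [0.4968 0.1604 0.128 ]
(177, 207) [0.5023 0.2459 0.125 ]
(163, 226) [0.4704 0.2924 0.07  ]
(238, 230) [0.4558 0.1203 0.07  ]
(306, 125) [ 0.7166 -0.0462  0.036 ]
(407, 135) [ 0.6815 -0.2906  0.036 ]
(297, 208) [ 0.515  -0.0174  0.006 ]
(399, 219) [ 0.4799 -0.263   0.006 ]
[0.50224523 0.16433092 0.128     ] [[-14.11624183 349.31984553]
 [297.43586841 434.60694149]]
```

View pics/crop1.png

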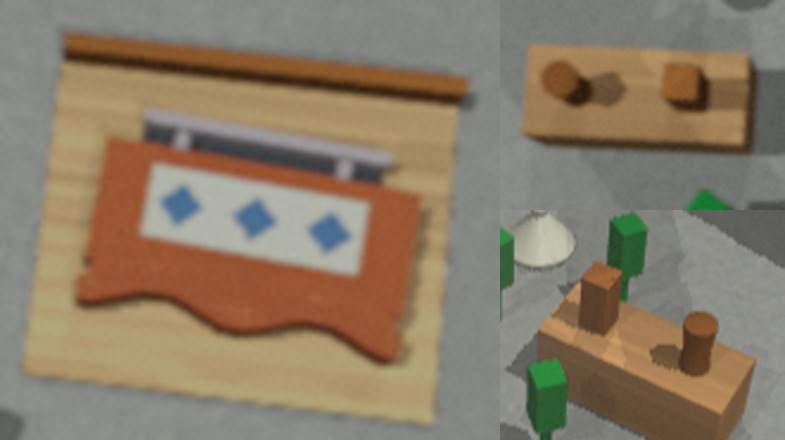

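Confirmed: in the crop the square wooden burnisher is the right handle at (683,79), and the round paddle handle is at (563,82). Next I fit the stand, board and tile numerically and take a close look at the handle's yaw.

```bash
python3 - <<'E'
from h import *
from scipy.optimize import least_squares as LS
a=cv2.imread("pics/top0.png"); s=cv2.imread("pics/scene0.png")
o=np.hstack([cv2.resize(a[193:223,203:233],(400,400),interpolation=2),cv2.resize(s[210:250,308:348],(400,400),interpolation=2)])
cv2.imwrite("pics/crop2.png",o)
C=[w("top",155+(u-500)/3,180+v/3,.07) for u,v in[(528,46),(748,55),(527,133)]]
yd=(C[0]-C[1])[:2];ydl=np.linalg.norm(yd);yd/=ydl;xd=np.array([yd[1],-yd[0]])
c=(C[1]+C[2])[:2]/2;print("stand",c,ydl,(C[0]-C[2])[:2],np.degrees(np.arctan2(xd[1],xd[0])),"holes",c+.045*yd,c-.045*yd)
# board
N=lambda u,v,z:w("top",290+u/4,115+v/4,z)[:2]
nl,nr=N(25,374,.006),N(434,422,.006); fl,fr=N(64,34,.036),N(467,80,.036)
yb=(nl-nr);print("board w",np.linalg.norm(yb),"far w",np.linalg.norm(fl-fr),"depth",np.linalg.norm((fl+fr-nl-nr)/2))
yb/=np.linalg.norm(yb);y2=(fl-fr)/np.linalg.norm(fl-fr);print(yb,y2);yb=(yb+y2);yb/=np.linalg.norm(yb);xb=np.array([yb[1],-yb[0]])
cn=(nl+nr)/2;cf=(fl+fr)/2;print("yaw",np.arctan2(xb[1],xb[0]),"near mid",cn,"far mid",cf,(cf-cn)@xb,(cf-cn)@yb)
# tile near edge: lowest clay pixel per column
hsv=cv2.cvtColor(a,cv2.COLOR_BGR2HSV).astype(int);print("clay",a[180,320],hsv[180,320],"wood",hsv[205,330],a[205,330])
big=cv2.resize(a,None,fx=4,fy=4,interpolation=cv2.INTER_CUBIC).astype(float)
r=big[...,1]/(big[...,2]+1) # G/R
pts=[]
for U in range(4*312,4*388,4):
    col=r[4*165:4*214,U]; k=np.where(col<.6)[0]
    if len(k): pts.append([(U-1.5)/4,165+(k.max()+.5-1.5)/4])
pts=np.array(pts)
K,R,t=cam("top");print("camC",-R.T@t)
for z in(.014,.036):
    P=np.array([w("top",*p,z)[:2] for p in pts])
    m=(cn+cf)/2
    L=np.c_[(P-m)@xb,(P-m)@yb]
    def res(q):
        cth,sth=np.cos(q[2]),np.sin(q[2]);x=L[:,0]-q[0];y=L[:,1]-q[1]
        X=cth*x+sth*y;Y=-sth*x+cth*y
        return X+.007*np.cos(2*np.pi*Y/.095)
    f=LS(res,[-.04,0,0],loss="soft_l1",f_scale=.001);print(z,f.x,"rms",np.sqrt(np.mean(f.fun**2)),np.abs(f.fun).max(),"n",len(P),"tile origin world",m+xb*f.x[0]+yb*f.x[1],"tile yaw",np.arctan2(xb[1],xb[0])+f.x[2])
E
```

```text
stand [0.5019005  0.20527909] 0.17114456690771293 [0.06818832 0.00078535] -4.279246014421164 holes [0.50525829 0.25015364] [0.49854271 0.16040454]
board w 0.2487747427519374 far w 0.24674837917878148 depth 0.20816177572645045
[0.15088682 0.98855104] [0.15817888 0.98741047]
yaw -0.15515566757220395 near mid [ 0.49500847 -0.13852096] far mid [ 0.70104601 -0.16818334] 0.20814635506894155 0.0025337215914861245
clay [ 55  89 155] [ 10 165 155] wood [ 22  88 176] [115 160 176]
camC [0.3238354  0.01103276 0.98476116]
0.014 [-0.05742947  0.00164369 -0.07423431] rms 0.0004917273591758471 0.001358054787745767 n 76 tile origin world [ 0.54154165 -0.1428534 ] tile yaw -0.22938997956498663
0.036 [-0.06302479  0.00435226 -0.07391218] rms 0.0006142468643711566 0.0014682494418908135 n 76 tile origin world [ 0.53643211 -0.1393127 ] tile yaw -0.22906785051569228
```

View pics/crop2.png

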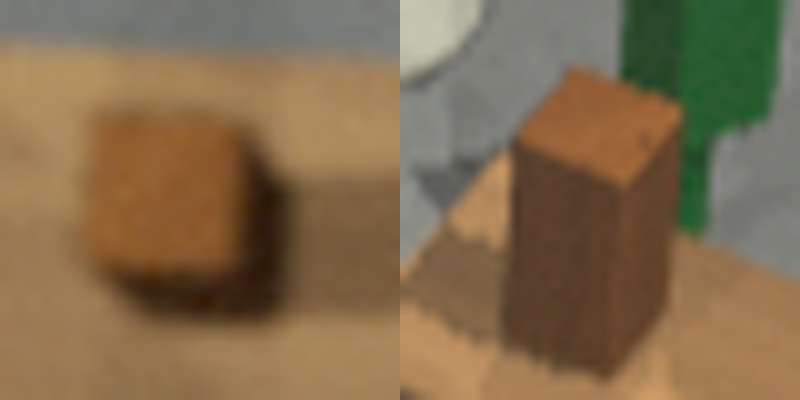

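The crop shows the handle's top face clearly; its corners in the scene half are (575,67), (683,108), (622,187) and (517,135).

```bash
python3 - <<'E'
from h import *
c=[w("scene",308+(u-400)/10-.5,210+v/10-.5,.128)[:2] for u,v in[(575,67),(683,108),(622,187),(517,135)]]
for i in range(4):
    d=c[(i+1)%4]-c[i];print(np.linalg.norm(d).round(4),np.degrees(np.arctan2(d[1],d[0])).round(1))
print(np.mean(c,0))
c=[w("top",203+u/13.33-.5,193+v/13.33-.5,.128)[:2] for u,v in[(92,112),(243,118),(240,275),(90,268)]]
for i in range(4):
    d=c[(i+1)%4]-c[i];print(np.linalg.norm(d).round(4),np.degrees(np.arctan2(d[1],d[0])).round(1))
print(np.mean(c,0))
E
```

```text
0.0237 88.4
0.026 -2.7
0.0244 -98.2
0.0233 176.0
[0.50153868 0.16490551]
0.0247 -94.2
0.0259 178.8
0.0244 85.5
0.0257 -0.6
[0.49909247 0.16266075]
```

>>> send_rows(deltas=[[[0.024, -0.036, 0], [0, 0, -0.127], 0.06], [[0.024, -0.036, 0], [0, 0, -0.127], 0.06], [[0.024, -0.036, 0], [0, 0, -0.127], 0.06], [[0.024, -0.036, 0], [0, 0, -0.127], 0.06], [[0.024, -0.036, 0], [0, 0, -0.127], 0.06], [[0.024, -0.036, 0], [0, 0, -0.127], 0.06], [[0.024, -0.036, 0], [0, 0, -0.127], 0.06], [[0.024, -0.036, 0], [0, 0, -0.127], 0.06], [[0.024, -0.036, 0], [0, 0, -0.127], 0.06], [[0.024, -0.036, 0], [0, 0, -0.127], 0.06]], force=50)

```text
clock: 1.1
position: [0.4658, 0.2214, 0.1984]
ee_rot: [-2.301, -2.139, 0.0]
force: [0.6, -0.3, -0.0]
width: 0.652
```

>>> send_rows(deltas=[[[0.012, -0.02, 0], [0, 0, 0], 0.06], [[0.012, -0.02, 0], [0, 0, 0], 0.06], [[0.011, -0.02, 0], [0, 0, 0], 0.06], [[0, 0, 0], [0, 0, 0], 0.06], [[0, 0, -0.01], [0, 0, 0], 0.06], [[0, 0, -0.01], [0, 0, 0], 0.06], [[0, 0, -0.01], [0, 0, 0], 0.06], [[0, 0, 0], [0, 0, 0], 0.06], [[0, 0, 0], [0, 0, 0], 0.06], [[0, 0, 0], [0, 0, 0], 0.06]])

```text
clock: 2.1
position: [0.5005, 0.1632, 0.1687]
ee_rot: [2.295, 2.145, 0.0]
force: [-0.1, 0.4, 0.4]
width: 0.656
```

>>> send_rows(deltas=[[[0, 0, -0.013], [0, 0, 0], 0.06], [[0, 0, -0.013], [0, 0, 0], 0.06], [[0, 0, -0.013], [0, 0, 0], 0.06], [[0, 0, -0.013], [0, 0, 0], 0.06], [[0, 0, -0.013], [0, 0, 0], 0.06], [[0, 0, -0.013], [0, 0, 0], 0.06], [[0, 0, -0.012], [0, 0, 0], 0.06], [[0, 0, 0], [0, 0, 0], 0.06], [[0, 0, 0], [0, 0, 0], 0.0], [[0, 0, 0], [0, 0, 0], 0.0]], force=50)

```text
clock: 3.1
position: [0.5008, 0.1631, 0.079]
ee_rot: [2.296, 2.144, 0.001]
force: [0.5, -0.3, 0.2]
width: 0.527
```

>>> send_rows(deltas=[[[0, 0, 0], [0, 0, 0], 0], [[0, 0, 0], [0, 0, 0], 0], [[0, 0, 0], [0, 0, 0], 0], [[0, 0, 0], [0, 0, 0], 0], [[0, 0, 0], [0, 0, 0], 0], [[0, 0, 0.002], [0, 0, 0], 0], [[0, 0, 0.004], [0, 0, 0], 0], [[0, 0, 0.004], [0, 0, 0], 0], [[0, 0, 0], [0, 0, 0], 0], [[0, 0, 0], [0, 0, 0], 0]])

```text
clock: 4.1
position: [0.5004, 0.163, 0.0887]
ee_rot: [2.296, 2.144, 0.0]
force: [0.4, 0.6, -1.8]
width: 0.282
```

Burnisher held: opening 25.9 mm, about 1.8 N of weight. Next I work out the path of the stem centre.

```bash
cat >> h.py <<'E'
T0=np.array([.5415,-.1429]);TY=-.2294;BY=-.1552;M=np.array([.598,-.1534])
ax=lambda a:(np.array([np.cos(a),np.sin(a)]),np.array([-np.sin(a),np.cos(a)]))
def path(yb,d=0.,q=(0,0)):
    """world xy of the stem centre touching the edge (d pressed in) at board y yb; q corrects tile x shift, yaw"""
    xt,yt=ax(TY+q[1]);xB,yB=ax(BY)
    yy=np.linspace(-.096,.096,3841)
    ys=np.linspace(-.11,.11,441);xs=[]
    for y in ys:
        k=np.abs(yy-y)<.005
        xs.append((-.007*np.cos(2*np.pi*yy[k]/.095)-np.sqrt(.005**2-(y-yy[k])**2)).min() if k.any() else np.nan)
    W=T0+np.outer(np.array(xs)+d+q[0],xt)+np.outer(ys,yt)
    b=(W-M)@yB
    return np.array([np.interp(yb,b,W[:,0]),np.interp(yb,b,W[:,1])])
E
python3 - <<'E'
from h import *
print(w("top",268,217,.105),px("top",[[*path(.083,-.012),.02]]),"start",path(.083,-.015))
p=None
for y in np.arange(.085,-.0951,-.01):
    P=path(y)*1e3;print(round(y,3),P.round(1),None if p is None else (P-p).round(1));p=P
E
```

```text
[0.47755912 0.04977376 0.105     ] [[314.40891128 196.56751599]] start [ 0.53618613 -0.05971897]
0.085 [550.5 -59.9] None
0.075 [551.9 -70.3] [  1.4 -10.3]
0.065 [554.  -80.7] [  2.1 -10.4]
0.055 [555. -91.] [  1.  -10.3]
0.045 [ 553.1 -100.8] [-1.9 -9.8]
0.035 [ 547.9 -110.1] [-5.2 -9.3]
0.025 [ 541.  -119.2] [-6.9 -9. ]
0.015 [ 534.7 -128.3] [-6.3 -9.1]
0.005 [ 530.5 -137.8] [-4.2 -9.5]
-0.005 [ 528.8 -147.6] [-1.6 -9.9]
-0.015 [ 529.5 -157.9] [  0.7 -10.2]
-0.025 [ 531.5 -168.3] [  2.  -10.4]
-0.035 [ 533.2 -178.7] [  1.7 -10.4]
-0.045 [ 532.8 -188.8] [ -0.4 -10.1]
-0.055 [ 529.1 -198.3] [-3.7 -9.5]
-0.065 [ 522.8 -207.4] [-6.4 -9.1]
-0.075 [ 515.9 -216.5] [-6.9 -9. ]
-0.085 [ 510.5 -225.8] [-5.4 -9.3]
-0.095 [nan nan] [nan nan]
```

>>> send_rows(deltas=[[[0, 0, 0.012], [0, 0, 0], 0], [[0, 0, 0.012], [0, 0, 0], 0], [[0, 0, 0.012], [0, 0, 0], 0], [[0, 0, 0.012], [0, 0, 0], 0], [[0, 0, 0.012], [0, 0, 0], 0], [[0, 0, 0.012], [0, 0, 0], 0], [[0, 0, 0.012], [0, 0, 0], 0], [[0, 0, 0.012], [0, 0, 0], 0], [[0, 0, 0.012], [0, 0, 0], 0], [[0, 0, 0.007], [0, 0, 0], 0]])

```text
clock: 5.1
position: [0.5007, 0.1631, 0.2049]
ee_rot: [2.296, 2.144, 0.002]
force: [0.4, 0.5, -1.5]
width: 0.278
```

>>> send_rows(deltas=[[[0.001, -0.01, 0], [0, 0, 0], 0], [[0.003, -0.025, 0], [0, 0, 0], 0], [[0.004, -0.028, 0], [0, 0, 0], 0], [[0.005, -0.03, 0], [0, 0, 0], 0], [[0.005, -0.03, 0], [0, 0, 0], 0], [[0.005, -0.03, 0], [0, 0, 0], 0], [[0.004, -0.03, 0], [0, 0, 0], 0], [[0.004, -0.025, 0], [0, 0, 0], 0], [[0.002, -0.015, 0], [0, 0, 0], 0], [[0, 0, 0], [0, 0, 0], 0]])

```text
clock: 6.1
position: [0.5327, -0.0636, 0.2032]
ee_rot: [2.3, 2.139, -0.002]
force: [0.5, 0.9, -2.1]
width: 0.281
```

>>> send_rows(deltas=[[[0, 0, -0.015], [0, 0, 0], 0], [[0, 0, -0.015], [0, 0, 0], 0], [[0, 0, -0.015], [0, 0, 0], 0], [[0, 0, -0.015], [0, 0, 0], 0], [[0, 0, -0.015], [0, 0, 0], 0], [[0, 0, -0.015], [0, 0, 0], 0], [[0, 0, -0.015], [0, 0, 0], 0], [[0, 0, -0.014], [0, 0, 0], 0], [[0, 0, -0.007], [0, 0, 0], 0], [[0, 0, 0], [0, 0, 0], 0]])

```text
clock: 7.1
position: [0.5324, -0.0594, 0.0766]
ee_rot: [-2.294, -2.144, 0.002]
force: [-0.5, 0.1, -1.8]
width: 0.28
```

```bash
python3 - <<'E'
from h import *
print(arm.observe()["position"],arm.observe()["force"])
t=get_image("top");s=get_image("scene")
c=px("scene",[[.535,-.06,.03]])[0].astype(int);d=px("top",[[.535,-.06,.03]])[0].astype(int);print(c,d)
f=lambda im,c:cv2.resize(im[c[1]-40:c[1]+40,c[0]-40:c[0]+40,::-1],(400,400),interpolation=2)
cv2.imwrite("pics/a1.png",np.hstack([f(s,c),f(t,d)]))
E
```

```text
[ 0.53239459 -0.05938866  0.07656821] [-0.53454366  0.12052171 -1.78627032]
[227 229] [314 197]
```

View pics/a1.png

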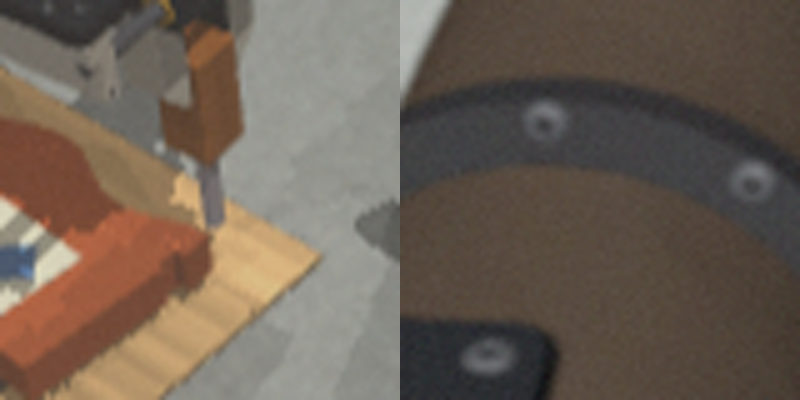

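The stem is seen on the robot's side of the tile's left corner, its bottom at crop (215,228). I check this against the prediction.

```bash
python3 - <<'E'
from h import *
xt,yt=ax(TY);c=T0+.096*yt-.007*xt
f=lambda P:((px("scene",P)-[187,189])*5).round(0)
print("tip",f([[.5324,-.0594,.0176]]),"handle bottom",f([[.5324,-.0594,.0676]]),"corner top/bot",f([[*c,.036],[*c,.014]]))
print("gap",(path(.083)-[.5324,-.0594])@xt,"board y",(np.array([.5324,-.0594])-M)@ax(BY)[1])
E
```

```text
tip [[211. 220.]] handle bottom [[201. 139.]] corner top/bot [[198. 233.]
 [203. 267.]]
gap 0.018378017761071116 board y 0.0827298826673199
```

>>> send_rows(deltas=[[[0.002, -0.0005, 0.002], [0, 0, 0], 0], [[0.002, -0.0005, 0], [0, 0, 0], 0], [[0.002, -0.0005, 0], [0, 0, 0], 0], [[0.002, -0.0005, 0], [0, 0, 0], 0], [[0.002, -0.0005, 0], [0, 0, 0], 0], [[0.002, -0.0005, 0], [0, 0, 0], 0], [[0.002, -0.0005, 0], [0, 0, 0], 0], [[0.001, 0, 0], [0, 0, 0], 0], [[0, 0, 0], [0, 0, 0], 0], [[0, 0, 0], [0, 0, 0], 0]])

```text
clock: 8.2
position: [0.5482, -0.0635, 0.0795]
ee_rot: [-2.296, -2.145, 0.0]
force: [-0.5, 0.9, -1.2]
width: 0.279
```

>>> send_rows(deltas=[[[0.0005, 0, 0], [0, 0, 0], 0], [[0.0005, 0, 0], [0, 0, 0], 0], [[0.0005, 0, 0], [0, 0, 0], 0], [[0.0005, 0, 0], [0, 0, 0], 0], [[0, 0, 0], [0, 0, 0], 0], [[0, 0, 0], [0, 0, 0], 0], [[0, 0, 0], [0, 0, 0], 0], [[0, 0, 0], [0, 0, 0], 0], [[0, 0, 0], [0, 0, 0], 0], [[0, 0, 0], [0, 0, 0], 0]])

```text
clock: 9.2
position: [0.5502, -0.0635, 0.0795]
ee_rot: [-2.296, -2.144, 0.0]
force: [-1.4, -0.4, -0.6]
width: 0.279
```

>>> send_rows(deltas=[[[0.0005, 0, 0], [0, 0, 0], 0], [[0.0005, 0, 0], [0, 0, 0], 0], [[0.0005, 0, 0], [0, 0, 0], 0], [[0, 0, 0], [0, 0, 0], 0], [[0, 0, 0], [0, 0, 0], 0], [[0, 0, 0], [0, 0, 0], 0], [[0, 0, 0], [0, 0, 0], 0], [[0, 0, 0], [0, 0, 0], 0], [[0, 0, 0], [0, 0, 0], 0], [[0, 0, 0], [0, 0, 0], 0]])

```text
clock: 10.2
position: [0.5515, -0.0636, 0.0794]
ee_rot: [-2.296, -2.144, 0.001]
force: [-4.8, -0.7, 0.6]
width: 0.276
```

```bash
python3 - <<'E'
from h import *
o=arm.observe();p=o["position"][:2];print(o["position"],o["force"],o["ft_torque"])
y=(p-M)@ax(BY)[1];print("yb",y,"depth vs model",(p-path(y))@ax(TY)[0])
E
```

```text
[ 0.55146605 -0.0635998   0.07943658] [-4.83777051 -0.6565412   0.60312423] [-0.36707368  1.60574329 -0.01354981]
yb 0.08152774563468476 depth vs model 0.0006344315616615484
```

```bash
python3 - <<'E'
from h import *
p=path(.0815)
for y in np.arange(.0765,-.0886,-.005):
    P=path(y);print(round(y,4),((P-p)/5*1e3).round(2),(P+.0006*ax(TY)[0]).round(4));p=P
E
```

```text
0.0765 [ 0.16 -1.04] [ 0.5522 -0.0689]
0.0715 [ 0.21 -1.04] [ 0.5533 -0.0741]
0.0665 [ 0.21 -1.05] [ 0.5543 -0.0793]
0.0615 [ 0.17 -1.04] [ 0.5552 -0.0845]
0.0565 [ 0.08 -1.02] [ 0.5556 -0.0896]
0.0515 [-0.05 -1.  ] [ 0.5553 -0.0946]
0.0465 [-0.22 -0.98] [ 0.5542 -0.0995]
0.0415 [-0.4  -0.95] [ 0.5522 -0.1043]
0.0365 [-0.55 -0.93] [ 0.5494 -0.1089]
0.0315 [-0.66 -0.91] [ 0.5462 -0.1135]
0.0265 [-0.7 -0.9] [ 0.5427 -0.118 ]
0.0215 [-0.69 -0.9 ] [ 0.5392 -0.1225]
0.0165 [-0.62 -0.91] [ 0.5361 -0.1271]
0.0115 [-0.52 -0.93] [ 0.5335 -0.1317]
0.0065 [-0.4  -0.95] [ 0.5315 -0.1365]
0.0015 [-0.27 -0.97] [ 0.5302 -0.1413]
-0.0035 [-0.14 -0.99] [ 0.5295 -0.1463]
-0.0085 [-0.02 -1.01] [ 0.5294 -0.1513]
-0.0135 [ 0.09 -1.03] [ 0.5299 -0.1564]
-0.0185 [ 0.16 -1.04] [ 0.5307 -0.1616]
-0.0235 [ 0.21 -1.04] [ 0.5317 -0.1669]
-0.0285 [ 0.21 -1.05] [ 0.5328 -0.1721]
-0.0335 [ 0.17 -1.04] [ 0.5336 -0.1773]
-0.0385 [ 0.08 -1.02] [ 0.534  -0.1824]
-0.0435 [-0.06 -1.  ] [ 0.5337 -0.1874]
-0.0485 [-0.23 -0.98] [ 0.5325 -0.1923]
-0.0535 [-0.41 -0.95] [ 0.5305 -0.197 ]
-0.0585 [-0.56 -0.92] [ 0.5277 -0.2017]
-0.0635 [-0.66 -0.91] [ 0.5244 -0.2062]
-0.0685 [-0.7 -0.9] [ 0.5209 -0.2107]
-0.0735 [-0.68 -0.91] [ 0.5175 -0.2152]
-0.0785 [-0.62 -0.92] [ 0.5144 -0.2198]
-0.0835 [-0.52 -0.93] [ 0.5118 -0.2245]
-0.0885 [-0.39 -0.95] [ 0.5098 -0.2292]
```

>>> send_rows(deltas=[[[0.00016, -0.00104, 0], [0, 0, 0], 0], [[0.00016, -0.00104, 0], [0, 0, 0], 0], [[0.00016, -0.00104, 0], [0, 0, 0], 0], [[0.00016, -0.00104, 0], [0, 0, 0], 0], [[0.00016, -0.00104, 0], [0, 0, 0], 0], [[0.0002, -0.00104, 0], [0, 0, 0], 0], [[0.0002, -0.00104, 0], [0, 0, 0], 0], [[0.0002, -0.00104, 0], [0, 0, 0], 0], [[0.0002, -0.00104, 0], [0, 0, 0], 0], [[0.0002, -0.00104, 0], [0, 0, 0], 0]])

```text
clock: 11.2
position: [0.5533, -0.0736, 0.0793]
ee_rot: [-2.295, -2.144, 0.0]
force: [-4.6, 1.3, -1.7]
width: 0.276
```

>>> send_rows(deltas=[[[0.0002, -0.00105, 0], [0, 0, 0], 0], [[0.0002, -0.00105, 0], [0, 0, 0], 0], [[0.0002, -0.00105, 0], [0, 0, 0], 0], [[0.0002, -0.00105, 0], [0, 0, 0], 0], [[0.0002, -0.00105, 0], [0, 0, 0], 0], [[0.00017, -0.00104, 0], [0, 0, 0], 0], [[0.00017, -0.00104, 0], [0, 0, 0], 0], [[0.00017, -0.00104, 0], [0, 0, 0], 0], [[0.00017, -0.00104, 0], [0, 0, 0], 0], [[0.00017, -0.00104, 0], [0, 0, 0], 0]])

```text
clock: 12.2
position: [0.5551, -0.0839, 0.0793]
ee_rot: [-2.295, -2.144, 0.0]
force: [-5.7, 1.7, -1.5]
width: 0.283
```

>>> send_rows(deltas=[[[5e-05, -0.00102, 0], [0, 0, 0], 0], [[5e-05, -0.00102, 0], [0, 0, 0], 0], [[5e-05, -0.00102, 0], [0, 0, 0], 0], [[5e-05, -0.00102, 0], [0, 0, 0], 0], [[5e-05, -0.00102, 0], [0, 0, 0], 0], [[-7e-05, -0.001, 0], [0, 0, 0], 0], [[-7e-05, -0.001, 0], [0, 0, 0], 0], [[-7e-05, -0.001, 0], [0, 0, 0], 0], [[-7e-05, -0.001, 0], [0, 0, 0], 0], [[-7e-05, -0.001, 0], [0, 0, 0], 0]])

```text
clock: 13.2
position: [0.5551, -0.0936, 0.0793]
ee_rot: [-2.294, -2.144, -0.0]
force: [-4.8, 3.1, -1.6]
width: 0.281
```

>>> send_rows(deltas=[[[-0.00022, -0.00098, 0], [0, 0, 0], 0], [[-0.00022, -0.00098, 0], [0, 0, 0], 0], [[-0.00022, -0.00098, 0], [0, 0, 0], 0], [[-0.00022, -0.00098, 0], [0, 0, 0], 0], [[-0.00022, -0.00098, 0], [0, 0, 0], 0], [[-0.00042, -0.00095, 0], [0, 0, 0], 0], [[-0.00042, -0.00095, 0], [0, 0, 0], 0], [[-0.00042, -0.00095, 0], [0, 0, 0], 0], [[-0.00042, -0.00095, 0], [0, 0, 0], 0], [[-0.00042, -0.00095, 0], [0, 0, 0], 0]])

```text
clock: 14.2
position: [0.5522, -0.1027, 0.0794]
ee_rot: [-2.294, -2.145, -0.001]
force: [-4.0, 5.7, -1.5]
width: 0.277
```

>>> send_rows(deltas=[[[-0.00058, -0.00093, 0], [0, 0, 0], 0], [[-0.00058, -0.00093, 0], [0, 0, 0], 0], [[-0.00058, -0.00093, 0], [0, 0, 0], 0], [[-0.00058, -0.00093, 0], [0, 0, 0], 0], [[-0.00058, -0.00093, 0], [0, 0, 0], 0], [[-0.00067, -0.00091, 0], [0, 0, 0], 0], [[-0.00067, -0.00091, 0], [0, 0, 0], 0], [[-0.00067, -0.00091, 0], [0, 0, 0], 0], [[-0.00067, -0.00091, 0], [0, 0, 0], 0], [[-0.00067, -0.00091, 0], [0, 0, 0], 0]])

```text
clock: 15.2
position: [0.5466, -0.1114, 0.0795]
ee_rot: [-2.294, -2.145, -0.003]
force: [-2.3, 5.7, -1.9]
width: 0.281
```

>>> send_rows(deltas=[[[-0.0007, -0.0009, 0], [0, 0, 0], 0], [[-0.0007, -0.0009, 0], [0, 0, 0], 0], [[-0.0007, -0.0009, 0], [0, 0, 0], 0], [[-0.0007, -0.0009, 0], [0, 0, 0], 0], [[-0.0007, -0.0009, 0], [0, 0, 0], 0], [[-0.00069, -0.0009, 0], [0, 0, 0], 0], [[-0.00069, -0.0009, 0], [0, 0, 0], 0], [[-0.00069, -0.0009, 0], [0, 0, 0], 0], [[-0.00069, -0.0009, 0], [0, 0, 0], 0], [[-0.00069, -0.0009, 0], [0, 0, 0], 0]])

```text
clock: 16.2
position: [0.5396, -0.1205, 0.0795]
ee_rot: [-2.294, -2.145, -0.003]
force: [-1.8, 5.8, -1.2]
width: 0.282
```

>>> send_rows(deltas=[[[-0.00062, -0.00091, 0], [0, 0, 0], 0], [[-0.00062, -0.00091, 0], [0, 0, 0], 0], [[-0.00062, -0.00091, 0], [0, 0, 0], 0], [[-0.00062, -0.00091, 0], [0, 0, 0], 0], [[-0.00062, -0.00091, 0], [0, 0, 0], 0], [[-0.0005, -0.00093, 0], [0, 0, 0], 0], [[-0.0005, -0.00093, 0], [0, 0, 0], 0], [[-0.0005, -0.00093, 0], [0, 0, 0], 0], [[-0.0005, -0.00093, 0], [0, 0, 0], 0], [[-0.0005, -0.00093, 0], [0, 0, 0], 0]])

```text
clock: 17.2
position: [0.5337, -0.1299, 0.0794]
ee_rot: [-2.294, -2.145, -0.002]
force: [-3.5, 6.2, -1.7]
width: 0.283
```

>>> send_rows(deltas=[[[-0.00043, -0.00095, 0], [0, 0, 0], 0], [[-0.00043, -0.00095, 0], [0, 0, 0], 0], [[-0.00043, -0.00095, 0], [0, 0, 0], 0], [[-0.00043, -0.00095, 0], [0, 0, 0], 0], [[-0.00043, -0.00095, 0], [0, 0, 0], 0], [[-0.00028, -0.00097, 0], [0, 0, 0], 0], [[-0.00028, -0.00097, 0], [0, 0, 0], 0], [[-0.00028, -0.00097, 0], [0, 0, 0], 0], [[-0.00028, -0.00097, 0], [0, 0, 0], 0], [[-0.00028, -0.00097, 0], [0, 0, 0], 0]])

```text
clock: 18.2
position: [0.5299, -0.1402, 0.0794]
ee_rot: [-2.294, -2.145, -0.001]
force: [-3.8, 2.8, -2.6]
width: 0.278
```

```bash
python3 - <<'E'
from h import *
o=arm.observe();p=o["position"][:2];print(o["position"],o["force"])
y=(p-M)@ax(BY)[1];print("yb",y,"depth vs model",(p-path(y))@ax(TY)[0])
E
```

```text
[ 0.52986974 -0.14021931  0.07938832] [-3.7652357   2.83665516 -2.60400704]
yb 0.002490850432986304 depth vs model 6.458561483659134e-05
```

>>> send_rows(deltas=[[[-0.00014, -0.00099, 0], [0, 0, 0], 0], [[-0.00014, -0.00099, 0], [0, 0, 0], 0], [[-0.00014, -0.00099, 0], [0, 0, 0], 0], [[-0.00014, -0.00099, 0], [0, 0, 0], 0], [[-0.00014, -0.00099, 0], [0, 0, 0], 0], [[0, -0.00101, 0], [0, 0, 0], 0], [[0, -0.00101, 0], [0, 0, 0], 0], [[0, -0.00101, 0], [0, 0, 0], 0], [[0, -0.00101, 0], [0, 0, 0], 0], [[0, -0.00101, 0], [0, 0, 0], 0]])

```text
clock: 19.2
position: [0.5292, -0.1514, 0.0796]
ee_rot: [2.296, 2.144, -0.0]
force: [-3.9, 2.2, -1.6]
width: 0.276
```

>>> send_rows(deltas=[[[0.0001, -0.00103, 0], [0, 0, 0], 0], [[0.0001, -0.00103, 0], [0, 0, 0], 0], [[0.0001, -0.00103, 0], [0, 0, 0], 0], [[0.0001, -0.00103, 0], [0, 0, 0], 0], [[0.0001, -0.00103, 0], [0, 0, 0], 0], [[0.00017, -0.00104, 0], [0, 0, 0], 0], [[0.00017, -0.00104, 0], [0, 0, 0], 0], [[0.00017, -0.00104, 0], [0, 0, 0], 0], [[0.00017, -0.00104, 0], [0, 0, 0], 0], [[0.00017, -0.00104, 0], [0, 0, 0], 0]])

```text
clock: 20.2
position: [0.5305, -0.1616, 0.0795]
ee_rot: [2.296, 2.144, -0.0]
force: [-3.7, 1.2, -1.8]
width: 0.279
```

>>> send_rows(deltas=[[[0.00021, -0.00104, 0], [0, 0, 0], 0], [[0.00021, -0.00104, 0], [0, 0, 0], 0], [[0.00021, -0.00104, 0], [0, 0, 0], 0], [[0.00021, -0.00104, 0], [0, 0, 0], 0], [[0.00021, -0.00104, 0], [0, 0, 0], 0], [[0.00021, -0.00105, 0], [0, 0, 0], 0], [[0.00021, -0.00105, 0], [0, 0, 0], 0], [[0.00021, -0.00105, 0], [0, 0, 0], 0], [[0.00021, -0.00105, 0], [0, 0, 0], 0], [[0.00021, -0.00105, 0], [0, 0, 0], 0]])

```text
clock: 21.2
position: [0.5325, -0.172, 0.0795]
ee_rot: [-2.296, -2.145, 0.0]
force: [-4.3, 1.2, -1.6]
width: 0.28
```

>>> send_rows(deltas=[[[0.00017, -0.00104, 0], [0, 0, 0], 0], [[0.00017, -0.00104, 0], [0, 0, 0], 0], [[0.00017, -0.00104, 0], [0, 0, 0], 0], [[0.00017, -0.00104, 0], [0, 0, 0], 0], [[0.00017, -0.00104, 0], [0, 0, 0], 0], [[8e-05, -0.00102, 0], [0, 0, 0], 0], [[8e-05, -0.00102, 0], [0, 0, 0], 0], [[8e-05, -0.00102, 0], [0, 0, 0], 0], [[8e-05, -0.00102, 0], [0, 0, 0], 0], [[8e-05, -0.00102, 0], [0, 0, 0], 0]])

```text
clock: 22.2
position: [0.5338, -0.1822, 0.0795]
ee_rot: [-2.296, -2.144, -0.0]
force: [-4.7, 2.2, -1.1]
width: 0.28
```

>>> send_rows(deltas=[[[-8e-05, -0.001, 0], [0, 0, 0], 0], [[-8e-05, -0.001, 0], [0, 0, 0], 0], [[-8e-05, -0.001, 0], [0, 0, 0], 0], [[-8e-05, -0.001, 0], [0, 0, 0], 0], [[-8e-05, -0.001, 0], [0, 0, 0], 0], [[-0.00024, -0.00098, 0], [0, 0, 0], 0], [[-0.00024, -0.00098, 0], [0, 0, 0], 0], [[-0.00024, -0.00098, 0], [0, 0, 0], 0], [[-0.00024, -0.00098, 0], [0, 0, 0], 0], [[-0.00024, -0.00098, 0], [0, 0, 0], 0]])

```text
clock: 23.2
position: [0.5323, -0.1911, 0.0794]
ee_rot: [-2.294, -2.145, -0.001]
force: [-4.4, 4.8, -2.8]
width: 0.281
```

>>> send_rows(deltas=[[[-0.00043, -0.00095, 0], [0, 0, 0], 0], [[-0.00043, -0.00095, 0], [0, 0, 0], 0], [[-0.00043, -0.00095, 0], [0, 0, 0], 0], [[-0.00043, -0.00095, 0], [0, 0, 0], 0], [[-0.00043, -0.00095, 0], [0, 0, 0], 0], [[-0.00059, -0.00092, 0], [0, 0, 0], 0], [[-0.00059, -0.00092, 0], [0, 0, 0], 0], [[-0.00059, -0.00092, 0], [0, 0, 0], 0], [[-0.00059, -0.00092, 0], [0, 0, 0], 0], [[-0.00059, -0.00092, 0], [0, 0, 0], 0]])

```text
clock: 24.2
position: [0.5276, -0.2002, 0.0795]
ee_rot: [-2.294, -2.145, -0.002]
force: [-2.8, 5.7, -1.8]
width: 0.278
```

>>> send_rows(deltas=[[[-0.00066, -0.00091, 0], [0, 0, 0], 0], [[-0.00066, -0.00091, 0], [0, 0, 0], 0], [[-0.00066, -0.00091, 0], [0, 0, 0], 0], [[-0.00066, -0.00091, 0], [0, 0, 0], 0], [[-0.00066, -0.00091, 0], [0, 0, 0], 0], [[-0.0007, -0.0009, 0], [0, 0, 0], 0], [[-0.0007, -0.0009, 0], [0, 0, 0], 0], [[-0.0007, -0.0009, 0], [0, 0, 0], 0], [[-0.0007, -0.0009, 0], [0, 0, 0], 0], [[-0.0007, -0.0009, 0], [0, 0, 0], 0]])

```text
clock: 25.2
position: [0.521, -0.2091, 0.0795]
ee_rot: [-2.294, -2.145, -0.003]
force: [-2.8, 4.6, -1.3]
width: 0.284
```

>>> send_rows(deltas=[[[-0.00068, -0.00091, 0], [0, 0, 0], 0], [[-0.00068, -0.00091, 0], [0, 0, 0], 0], [[-0.00068, -0.00091, 0], [0, 0, 0], 0], [[-0.00068, -0.00091, 0], [0, 0, 0], 0], [[-0.00068, -0.00091, 0], [0, 0, 0], 0], [[-0.0006, -0.00092, 0], [0, 0, 0], 0], [[-0.0006, -0.00092, 0], [0, 0, 0], 0], [[-0.0006, -0.00092, 0], [0, 0, 0], 0], [[-0.0006, -0.00092, 0], [0, 0, 0], 0], [[-0.0006, -0.00092, 0], [0, 0, 0], 0]])

```text
clock: 26.2
position: [0.5144, -0.2185, 0.0795]
ee_rot: [-2.294, -2.145, -0.002]
force: [-2.6, 4.5, -2.0]
width: 0.278
```

>>> send_rows(deltas=[[[-0.0005, -0.00093, 0], [0, 0, 0], 0], [[-0.0005, -0.00093, 0], [0, 0, 0], 0], [[-0.0005, -0.00093, 0], [0, 0, 0], 0], [[-0.0005, -0.00093, 0], [0, 0, 0], 0], [[-0.0005, -0.00093, 0], [0, 0, 0], 0], [[-0.00037, -0.00095, 0], [0, 0, 0], 0], [[0, 0, 0], [0, 0, 0], 0], [[0, 0, 0], [0, 0, 0], 0], [[0, 0, 0], [0, 0, 0], 0], [[0, 0, 0], [0, 0, 0], 0]])

```text
clock: 27.2
position: [0.5113, -0.2243, 0.0795]
ee_rot: [-2.295, -2.145, -0.001]
force: [-3.8, 5.0, -2.1]
width: 0.283
```

```bash
python3 - <<'E'
from h import *
o=arm.observe();p=o["position"][:2];print(o["position"],o["force"])
y=(p-M)@ax(BY)[1];print("yb",y,"depth vs model",(p-path(y))@ax(TY)[0])
E
```

```text
[ 0.51126786 -0.22434036  0.07947271] [-3.8096104   5.00447622 -2.12701373]
yb -0.08349455923745648 depth vs model 6.419669674106268e-05
```

>>> send_rows(deltas=[[[-0.004, 0.001, 0], [0, 0, 0], 0], [[-0.007, 0.0015, 0], [0, 0, 0], 0], [[-0.01, 0.002, 0], [0, 0, 0], 0], [[-0.01, 0.002, 0], [0, 0, 0], 0], [[0, 0, 0.01], [0, 0, 0], 0], [[0, 0, 0.022], [0, 0, 0], 0], [[0, 0, 0.025], [0, 0, 0], 0], [[0, 0, 0.025], [0, 0, 0], 0], [[0, 0, 0.025], [0, 0, 0], 0], [[0, 0, 0.018], [0, 0, 0], 0]])

```text
clock: 28.2
position: [0.4807, -0.2194, 0.2072]
ee_rot: [2.294, 2.142, 0.002]
force: [0.4, -0.7, -2.7]
width: 0.279
```

>>> send_rows(deltas=[[[0.001, 0.015, 0], [0, 0, 0], 0], [[0.002, 0.03, 0], [0, 0, 0], 0], [[0.002, 0.035, 0], [0, 0, 0], 0], [[0.002, 0.035, 0], [0, 0, 0], 0], [[0.002, 0.035, 0], [0, 0, 0], 0], [[0.002, 0.035, 0], [0, 0, 0], 0], [[0.002, 0.035, 0], [0, 0, 0], 0], [[0.002, 0.035, 0], [0, 0, 0], 0], [[0.002, 0.035, 0], [0, 0, 0], 0], [[0.001, 0.03, 0], [0, 0, 0], 0]])

```text
clock: 29.2
position: [0.4984, 0.1032, 0.2056]
ee_rot: [2.295, 2.145, 0.003]
force: [1.1, 0.2, -1.8]
width: 0.278
```

>>> send_rows(deltas=[[[0.001, 0.025, 0], [0, 0, 0], 0], [[0.001, 0.02, 0], [0, 0, 0], 0], [[0, 0.012, 0], [0, 0, 0], 0], [[0, 0.004, 0], [0, 0, 0], 0], [[0, 0, 0], [0, 0, 0], 0], [[0, 0, 0], [0, 0, 0], 0], [[0, 0, 0], [0, 0, 0], 0], [[0, 0, 0], [0, 0, 0], 0], [[0, 0, 0], [0, 0, 0], 0], [[0, 0, 0], [0, 0, 0], 0]])

```text
clock: 30.2
position: [0.5001, 0.162, 0.2046]
ee_rot: [2.296, 2.144, 0.0]
force: [0.1, 0.5, -2.1]
width: 0.279
```

```bash
python3 - <<'E'
from h import *
o=arm.observe();p=o["position"];print(p,o["ee_rot"],o["force"])
s=get_image("scene")
c=px("scene",[[*p[:2],p[2]-.04]])[0].astype(int)
f=lambda P:((px("scene",P)-[c[0]-40,c[1]-60])*5).round(0)
print("tip, hbottom, htop pred",f([[*p[:2],p[2]-.059],[*p[:2],p[2]-.009],[*p[:2],p[2]+.049]]),"hole",f([[.5005,.163,.07]]))
cv2.imwrite("pics/b1.png",cv2.resize(s[c[1]-60:c[1]+60,c[0]-40:c[0]+60,::-1],(500,600),interpolation=2))
E
```

```text
[0.50009466 0.16197336 0.20455487] [2.29617230e+00 2.14404423e+00 2.67896406e-05] [ 0.07638022  0.48749764 -2.1174963 ]
tip, hbottom, htop pred [[199. 337.]
 [207. 238.]
 [216. 113.]] hole [[191. 474.]]
```

View pics/b1.png

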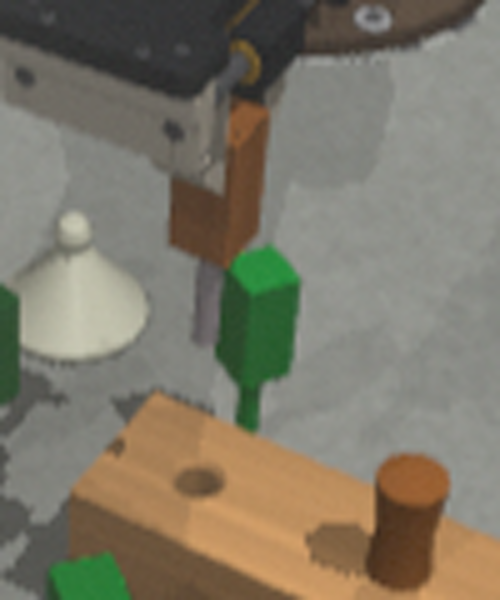

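The free hole is at (199,481), the stem end at (205,345), and the stem is vertical. Both are off the prediction by the same few pixels, so the stem is over the hole.

>>> send_rows(deltas=[[[0.0004, 0.001, -0.01], [0, 0, 0], 0], [[0, 0, -0.015], [0, 0, 0], 0], [[0, 0, -0.015], [0, 0, 0], 0], [[0, 0, -0.015], [0, 0, 0], 0], [[0, 0, -0.01], [0, 0, 0], 0], [[0, 0, -0.005], [0, 0, 0], 0], [[0, 0, -0.005], [0, 0, 0], 0], [[0, 0, -0.005], [0, 0, 0], 0], [[0, 0, -0.005], [0, 0, 0], 0], [[0, 0, 0], [0, 0, 0], 0]])

```text
clock: 31.25
position: [0.5002, 0.1632, 0.1191]
ee_rot: [-2.296, -2.144, 0.001]
force: [0.7, -0.7, -2.6]
width: 0.277
```

No contact force, and the tip is about 10 mm inside the hole. I lower the rest of the way.

>>> send_rows(deltas=[[[0, 0, -0.006], [0, 0, 0], 0], [[0, 0, -0.006], [0, 0, 0], 0], [[0, 0, -0.006], [0, 0, 0], 0], [[0, 0, -0.006], [0, 0, 0], 0], [[0, 0, -0.006], [0, 0, 0], 0], [[0, 0, -0.004], [0, 0, 0], 0], [[0, 0, -0.003], [0, 0, 0], 0], [[0, 0, -0.002], [0, 0, 0], 0], [[0, 0, 0], [0, 0, 0], 0], [[0, 0, 0], [0, 0, 0], 0]])

```text
clock: 32.25
position: [0.5006, 0.1633, 0.0807]
ee_rot: [2.296, 2.144, 0.0]
force: [-0.1, 0.1, -1.7]
width: 0.281
```

>>> send_rows(deltas=[[[0, 0, -0.0008], [0, 0, 0], 0], [[0, 0, -0.0007], [0, 0, 0], 0], [[0, 0, 0], [0, 0, 0], 0], [[0, 0, 0], [0, 0, 0], 0], [[0, 0, 0], [0, 0, 0], 0.06], [[0, 0, 0], [0, 0, 0], 0.06], [[0, 0, 0], [0, 0, 0], 0.06], [[0, 0, 0], [0, 0, 0], 0.06], [[0, 0, 0], [0, 0, 0], 0.06], [[0, 0, 0], [0, 0, 0], 0.06]])

```text
clock: 33.25
position: [0.5005, 0.1632, 0.079]
ee_rot: [2.296, 2.145, 0.0]
force: [-0.2, -0.1, 0.1]
width: 0.654
```

>>> send_rows(deltas=[[[0, 0, 0.005], [0, 0, 0], 0.06], [[0, 0, 0.012], [0, 0, 0], 0.06], [[0, 0, 0.015], [0, 0, 0], 0.06], [[0, 0, 0.015], [0, 0, 0], 0.06], [[0, 0, 0.02], [0, 0, 0], 0.06], [[0, 0, 0.025], [0, 0, 0], 0.06], [[0, 0, 0.03], [0, 0, 0], 0.06], [[0, 0, 0.03], [0, 0, 0], 0.06], [[0, 0, 0.015], [0, 0, 0], 0.06], [[0, 0, 0], [0, 0, 0], 0.06]])

```text
clock: 34.25
position: [0.5019, 0.1635, 0.2493]
ee_rot: [2.295, 2.143, 0.008]
force: [1.0, -1.3, -0.5]
width: 0.655
```

```bash
python3 - <<'E'
from h import *
o=arm.observe();print(o["position"],o["force"],o["width"])
cv2.imwrite("pics/c1.png",get_image("scene")[:,:,::-1])
E
```

```text
[0.50189488 0.16352019 0.24925687] [ 0.99238113 -1.2663946  -0.5078326 ] 0.6545171445223525
```

View pics/c1.png

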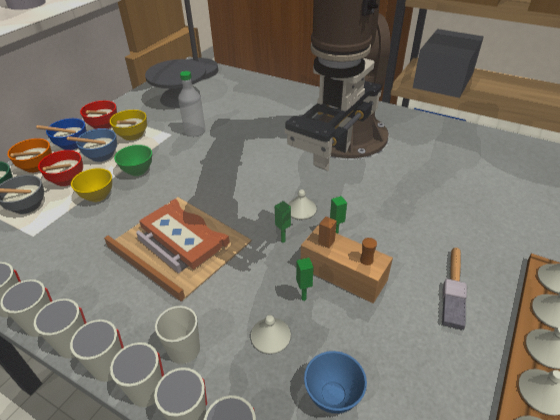

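The burnisher stands home at (327,232), just as at the start. The gripper is clear above it and everything else is in place.

```bash
python3 -c "
from cell import job;print(job.sign_off())"
```

```text
the job is handed in; nothing more can be done
None
```

The burnisher was rubbed along the whole wavy edge from left to right and is back in its hole in the stand. The job was handed in at about 34 s; no verdict was reported.

- **Rubbing:** the stem ran from about y = +82 mm to −83 mm in the board frame at roughly 10 mm/s. The wrist force, read at each 1 s stop, stayed around 4–7 N, under the 15 N limit. It was not read between stops, so brief peaks would not have shown.
- **Return:** when I let go, the gripper was at the same height (0.079 m) as when it first gripped, so the handle is down on the stand. The force reading fell to about zero on release.
- **Final picture:** the burnisher stands upright where it started, with the gripper clear above it. By eye, nothing else had moved; I did not measure it.
- **Small disagreements:**
  - Under pressure, the edge lay about 1 mm nearer the robot than the camera fit gave, so I set the pressing depth by force.
  - The scene camera showed a consistent offset of about 1–2 pixels, the same for the tool and the targets, so it did not affect the alignment.

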